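# Edge check of a heat sink on the straightedge

## Robot

A 6-joint arm with a two-finger parallel gripper is mounted at the origin on the work surface. World frame = base frame: x ahead of the robot, y to its left, z up, the work surface at z = 0. Lengths are in m, angles in rad, forces in N, time in s.
With the tool pointing down it reaches from about 0.25 to 0.8 m from the base axis. Payload 8.5 kg.
Tool frame: the origin (TCP) lies at the very end of the fingers, on their centre line; the grasp point (between the pads) lies 19 mm behind it (manip.grip_depth is the distance from the TCP to the grasp point, in m); z points along the fingers, x is the direction in which the jaws open and shut, and the axes are right-handed (so a half turn about z gives the same grasp; the last joint's range is limited). The gripper opens to 85 mm and grips with 20 to 120 N. Pads are 22 mm wide; open, the fingers measure 114 mm over their backs; the gripper's body (76 mm by 85 mm) begins 54 mm behind the grasp point. The pads swing forward as they close: fully open they stand 13 mm farther back than shut.
Start: joints at [1.103, 0.238, -0.013, 1.319, 0, 1.571], TCP at [0.237, 0.469, 0.231] pointing down, gripper open.
Joint ranges: [-2.66, 2.66], [-1.03, 1.9], [-1.14, 1.46], [-1.82, 2.27], [-1.45, 1.34], [-3.14, 3.14]. Speed limits (rad/s): [2.22, 2.22, 2.79, 3.14, 3.14, 3.14].

## Interface

Orientations are given as a unit quaternion [w, x, y, z].
In Python, from plant import telemetry, camera, manip, spot_in, silhouettes gives the robot as it stands.
- The arm moves only by the tool servo_tool, never from a script. Its argument "increments" is a list of rows, each an object with "fingers": the opening in per cent of the stroke, from 0 (shut) to 100 (fully open); "dp": the shift along the tool's x, y, z in cm, a list of three; "yaw": the turn about the tool's z in degrees. A call has 1 to 12 rows; each row is the pose to reach, as a shift and turn from the pose commanded when the call began, along the tool's axes at that moment; what a row does not reach only later rows make up. A row lasts 1/10 s, in which the tool goes at most 50 mm and 8.59 degrees, less where a joint would pass 70% of its speed; a pose out of reach is approached as far as the arm can. A call with a gripper value outside its range is refused whole. The fingers move at their own pace and stop on an object; "newtons" is the grip in N (left out, the last holds). Time passes only in rows, so rows that repeat a pose let the fingers close. It gives the time, the measured TCP pose, the force and the opening at its end, in the units of the state.
- telemetry.read_state(): the state, without advancing time (a new reading comes with each control period).
- camera(name): name is "scene" or "top"; returns a dict with "img" (400x640x3 uint8, blue, green, red), "depth" (400x640 float32, m along the optical axis (not along the pixel's ray), 0 where there is no reading), "vertical_fov" (degrees; the focal length in pixels is half the picture's height over the tangent of half this angle, whatever the lens; pixels are square), "cx", "cy" (the principal point, pixels), "R" (3x3) and "t" (3): a world point X has camera coordinates R X + t. Camera axes: x right, y down, z forward; pixel columns grow to the right and rows downward; lengths in m; the calibration is good to about 2 mm. A picture is of the moment at which its call begins.
- manip.sign_off(): hands the job in, once; it reports no verdict.
Trained networks look in the newest picture that a camera, given by its name, has taken for a name from the list of things; names that differ only in an ending like _2 or _b are one class to them, and where a whole thing is asked for, a point or a joint stands for the part that bears it (a point fixed in the world has none). Each returns a list of dicts, best first, with "score" (0 to 1); they miss things now and then, are a little off and sometimes report something else, mostly with a low value. They report only what shows in the picture. A call takes as long as a camera call. They do not tell look-alikes from the thing itself.
- spot_in(camera, thing): "extent" ([centre column, centre row, width, height] as shares, 0 to 1, of the picture: columns of its width, rows of its height, round what is visible of it).
- silhouettes(camera, thing): "mask" (400x640 bool, what is visible of it) and "extent" ([centre column, centre row, width, height] as shares, 0 to 1, of the picture: columns of its width, rows of its height, round what is visible of it).
The state is a dict: "t": time; "q": joint angles; "qvel": joint speeds; "joint_torque": joint torques, N m; "tool_pos": TCP position; "tcp_rot": TCP orientation; "wrist_force": force on the tool from outside, world axes, zero at the start; "wrist_torque": the same for the moment, N m; "gripper_width": opening from 0.0 (shut) to 1.0 (fully open).
Only numpy, scipy, OpenCV 4.12 (cv2) and the standard library are available. Lean on these libraries where they do the work, as an engineer would, in place of code of your own. Each camera call takes 0.05 s, during which the arm holds its last target.

## Task

Check two edges of the large flanged heat sink against the steel straightedge on the bench, on the side of the bar that faces the robot. With the flange flat on the bench, bring one long edge of the flange squarely up against the middle of the bar and hold it there for about a second; then give the heat sink a quarter turn, bring one of its short edges up against the middle of the bar in the same way, and leave it standing there. Leave the small heat sink and the capacitor where they are.

Things in the scene. Friction and masses are not known exactly. Their poses are not given: they have to be found in the camera images.
- heat_sink_center (a point): Large bare aluminium heat sink, 0.45 kg: flange 110 x 70 mm, 10 mm thick, lying on the bench; on its middle a block of five upright fins, 90 mm long, 44 mm wide over the outer fins, top at 62 mm. This point: on its centre line, 40 mm above its underside, mid-fin; grip here across the 44 mm. x along the 110 mm side and the fins, y along the 70 mm side, z up. Same after a half turn; either edge of a pair will do.
- straightedge: The straightedge: a plain steel bar, 260 mm long, 30 mm wide and 14 mm high, lying flat and fixed rigidly to the bench. Origin at the centre of its underside. Its y axis runs along the bar, its x axis points horizontally across it, away from the robot; the face to use is the long vertical one on the robot's side, at x = -15 mm.
- small_sink: The small heat sink, a bystander: bare aluminium, 50 x 50 mm and 36 mm high, five fins, no projecting flange, loose on the bench. Origin at the centre of its underside. Not to be moved.
- capacitor: A black cylindrical capacitor standing upright, a bystander: 50 mm diameter, 75 mm high plus two 6 mm terminals, loose. Origin at the centre of its underside. Not to be moved.
There are look-alikes about, which are no part of the job. What is shaped like the part that bears heat_sink_center but green or orange is not meant.

How it is judged:
On the way, in this order (a step that is already met when the one before it is completed fails the run):
1. a long edge of the heat sink's flange is brought up against the robot's side of the straightedge, within 10 mm and 10 degrees (x of heat_sink_center in the frame of straightedge between -0.06 and -0.04 m and y of heat_sink_center in the frame of straightedge between -0.09 and 0.09 m and z of heat_sink_center in the frame of straightedge between 0.025 and 0.05 m and angle between heat_sink_center's own z axis and vertical below 0.17 rad and angle between the x axis of heat_sink_center and the y axis of straightedge, either way round below 0.175 rad), for 0.4 s.
2. after a quarter turn, a short edge of the flange is brought up against the same side of the straightedge, within 10 mm and 10 degrees (x of heat_sink_center in the frame of straightedge between -0.08 and -0.06 m and y of heat_sink_center in the frame of straightedge between -0.09 and 0.09 m and z of heat_sink_center in the frame of straightedge between 0.025 and 0.05 m and angle between heat_sink_center's own z axis and vertical below 0.17 rad and angle between the y axis of heat_sink_center and the y axis of straightedge, either way round below 0.175 rad), for 0.4 s.
At the end, for the whole second after the job is handed in: The large heat sink stands free, flange flat on the bench (height within 5 mm, tilt under 4 degrees), on the robot's side of the straightedge, a short edge along the bar within 10 degrees and 10 mm of touching, its centre within 90 mm of the bar's middle along its length (x of heat_sink_center in the frame of straightedge between -0.08 and -0.06 m and y of heat_sink_center in the frame of straightedge between -0.09 and 0.09 m and z of heat_sink_center in the frame of straightedge between 0.035 and 0.045 m and angle between heat_sink_center's own z axis and vertical below 0.07 rad and angle between the y axis of heat_sink_center and the y axis of straightedge, either way round below 0.175 rad).
It fails at once if the small heat sink is moved by more than 25 mm (distance of small_sink from where it was at the start of the episode above 0.025 m).
It fails at once if the capacitor is moved by more than 25 mm or tipped (distance of capacitor from where it was at the start of the episode above 0.025 m or angle between capacitor's own z axis and vertical above 0.5 rad).
It also fails if it takes over 48 s, if anything falls off the work surface, if the arm or the gripper's body presses on something with over 40 N, if the wrist force passes 120 N, or if a joint passes its speed limit or range.

## Working session

There is one attempt and no reset: what is moved stays moved. The work goes in short steps, Python scripts to look and compute and a tool call to move; the robot and the scene stay as the last step left them, time stands still between calls to the robot, and variables do not carry over. Pictures are saved under pics/ and viewed, and the job is handed in when it is done.

Besides the shell and the picture viewer there is one more tool, called after "Emit:" as name(argument=value, ...), one argument or row to a line, values as JSON. servo_tool: Moves the arm, as the interface text tells. Its arguments: {"type":"object","properties":{"increments":{"type":"array"},"newtons":{"type":"number"}},"required":["increments"]}

```bash
mkdir -p pics; ls; cat > h.py <<'E'
import numpy as np,cv2
from plant import telemetry,camera,manip,spot_in,silhouettes
def pts(c):
    h,w=c["depth"].shape; f=h/2/np.tan(np.radians(c["vertical_fov"]/2))
    u,v=np.meshgrid(np.arange(w),np.arange(h)); z=c["depth"]
    P=np.stack([(u-c["cx"])/f*z,(v-c["cy"])/f*z,z],-1)
    R=np.array(c["R"]);t=np.array(c["t"])
    X=(P-t)@R; X[z==0]=np.nan
    return X
E
python3 - <<'E'
from h import *
for n in("scene","top"):
    c=camera(n); cv2.imwrite(f"pics/{n}0.png",c["img"]); np.savez(f"{n}0.npz",**{k:np.array(v) for k,v in c.items()})
    X=pts(c)
    for th in("heat_sink_center","straightedge","small_sink","capacitor"):
        for d in silhouettes(n,th):
            e=np.array(d["extent"])*[640,400,640,400]; print(n,th,round(d["score"],2),e.round(),np.nanmedian(X[d["mask"]],0).round(3),d["mask"].sum())
s=telemetry.read_state();print(s)
E
```

```text
pics
scene heat_sink_center 0.91 [286. 165.  33.  27.] [ 0.467 -0.231  0.036] 694
scene heat_sink_center 0.89 [284. 138.  33.  29.] [ 0.354 -0.376  0.035] 588
scene heat_sink_center 0.71 [328. 183.  35.  26.] [ 0.45  -0.059  0.039] 815
scene heat_sink_center 0.57 [322. 150.  18.  29.] [ 0.312 -0.19   0.033] 441
scene straightedge 0.71 [305. 247.  65.  57.] [0.669 0.059 0.014] 930
scene small_sink 0.83 [398. 246.  18.  21.] [0.5   0.258 0.018] 332
scene capacitor 0.67 [381. 300.  25.  38.] [0.689 0.337 0.067] 631
scene capacitor 0.48 [399. 246.  20.  25.] [0.499 0.256 0.016] 398
top heat_sink_center 0.95 [469. 257.  31.  44.] [ 0.341 -0.381  0.051] 1350
top heat_sink_center 0.86 [341. 223.  46.  50.] [ 0.437 -0.066  0.025] 1087
top heat_sink_center 0.74 [406. 214.  44.  46.] [ 0.454 -0.236  0.012] 1127
top heat_sink_center 0.63 [397. 277.  52.  50.] [ 0.299 -0.205  0.033] 1238
top straightedge 0.66 [295. 142.  93.  20.] [0.666 0.045 0.014] 1200
top small_sink 0.84 [218. 204.  27.  25.] [0.493 0.253 0.028] 421
top capacitor 0.7 [188. 137.  28.  28.] [0.669 0.325 0.074] 486
{'t': 0.5, 'q': array([ 1.10300127e+00,  2.38238428e-01, -1.35334525e-02,  1.31923006e+00,
       -1.29137714e-05,  1.57078468e+00]), 'qvel': array([ 5.90401678e-04,  8.30363903e-04, -5.53323559e-05,  1.59575376e-03,
        6.49112585e-04,  4.80896984e-04]), 'joint_torque': array([-9.59825047e-04, -5.38158560e+01,  3.46484184e+01,  3.84241808e-03,
       -6.88076489e-05,  1.72877606e-07]), 'tool_pos': array([0.23670305, 0.46852909, 0.23124301]), 'tcp_rot': array([ 5.93668844e-05,  8.51736145e-01,  5.23970924e-01, -8.41825964e-05]), 'wrist_force': array([-0.67530735, -0.28098106,  0.33478016]), 'wrist_torque': array([ 0.01406014, -0.06750077,  0.00979293]), 'gripper_width': 0.9999314452837998}
```

```bash
python3 - <<'E'
import cv2
a=cv2.imread("pics/top0.png");cv2.imwrite("pics/topc.png",cv2.resize(a[100:310,160:500],None,fx=2.3,fy=2.3,interpolation=cv2.INTER_CUBIC))
a=cv2.imread("pics/scene0.png");cv2.imwrite("pics/scenec.png",cv2.resize(a[110:330,220:440],None,fx=2.7,fy=2.7,interpolation=cv2.INTER_CUBIC))
E
```

```text
(no output)
```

View pics/topc.png

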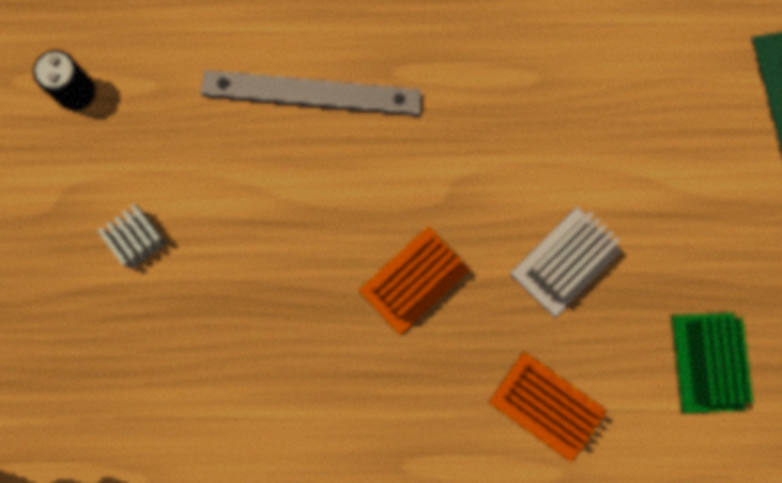

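View pics/scenec.png

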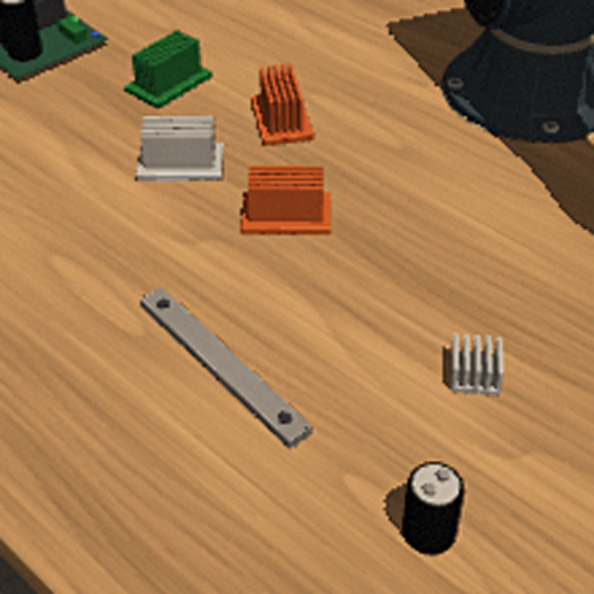

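View pics/scene0.png

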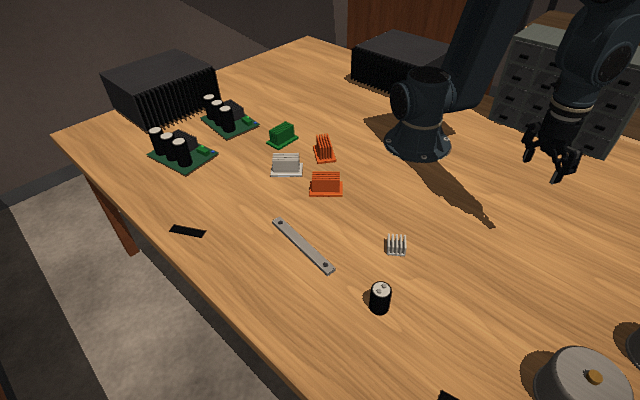

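The top picture shows bare aluminium at (406,214), orange parts at (341,223) and (397,277), and a green one at (469,257). Only (406,214) is bare aluminium, so that is the target. Next I'll confirm it in one enlarged crop and measure.

```bash
python3 - <<'E'
from h import *
a=cv2.imread("pics/top0.png");cv2.imwrite("pics/sinkc.png",cv2.resize(a[180:250,365:450],None,fx=7,fy=7,interpolation=cv2.INTER_CUBIC))
for n in("scene","top"):
    c=dict(np.load(n+"0.npz")); X=pts(c)
    def near(p,r): return (np.linalg.norm(X[...,:2]-np.array(p),axis=-1)<r)
    b=X[near((.47,-.235),.3)]; print(n,"table z",np.nanmedian(b[np.abs(b[:,2])<.006][:,2]))
    m=near((.465,-.235),.085)
    for nm,lo,hi in(("all",.005,.08),("top",.052,.07),("flange",.005,.015)):
        P=X[m&(X[...,2]>lo)&(X[...,2]<hi)]
        if len(P)>5:
            r=cv2.minAreaRect((P[:,:2]*1000).astype(np.float32)); print(n,nm,len(P),np.round(r[0],1),np.round(r[1],1),round(r[2],1), "z",np.median(P[:,2]).round(4))
    P=X[near((.667,.052),.17)&(X[...,2]>.006)&(X[...,2]<.022)]
    r=cv2.minAreaRect((P[:,:2]*1000).astype(np.float32)); print(n,"bar",len(P),np.round(r[0],1),np.round(r[1],1),round(r[2],2),P.mean(0).round(4))
    q=P[:,:2]-P[:,:2].mean(0);u=np.linalg.svd(q,full_matrices=False)[2][0];print(u,np.degrees(np.arctan2(u[1],u[0])))
    for p in((.497,.255),(.68,.33)):
        P=X[near(p,.06)&(X[...,2]>.006)]; r=cv2.minAreaRect((P[:,:2]*1000).astype(np.float32)); print(p,np.round(r[0]),np.round(r[1]),P[:,2].max())
E
```

```text
scene table z 0.0004331442937940336
scene all 677 [ 461.2 -236.2] [106.4 132.6] 23.7 z 0.0387
scene top 261 [ 456.7 -243.3] [50.7 90. ] 43.3 z 0.0607
scene flange 183 [ 461.2 -236.2] [106.4 132.6] 23.7 z 0.0102
scene bar 829 [698.1  44. ] [261.   97.3] 83.54 [0.6684 0.0578 0.0141]
[0.11828518 0.99297967] 83.20685431924177
(0.497, 0.255) [493. 252.] [56. 50.] 0.040849557163734014
(0.68, 0.33) [681. 340.] [70. 50.] 0.08376301494414526
top table z -0.0001911425173557494
top all 1138 [ 487.  -228.2] [125.6 128.6] 43.0 z 0.0125
top top 402 [ 460.2 -241.3] [43.6 90.9] 43.1 z 0.0615
top flange 606 [ 487.  -228.2] [125.6 128.6] 43.0 z 0.0098
top bar 1102 [669.9  46.7] [278.5 304.4] 63.62 [0.667  0.0491 0.014 ]
[0.10952208 0.99398436] 83.7122338237277
(0.497, 0.255) [495. 253.] [58. 99.] 0.04082003289452361
(0.68, 0.33) [691. 334.] [77. 98.] 0.08583739153326264
```

View pics/sinkc.png

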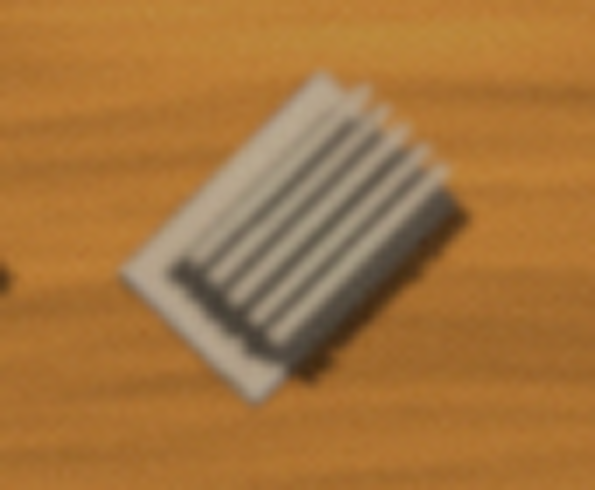

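The crop confirms the bare aluminium part at top px (406,214), with fins running lower-left to upper-right. Next I'll refine the bar and the sink.

```bash
cat >> h.py <<'E'
def clean(mask):
    n,l,s,_=cv2.connectedComponentsWithStats(mask.astype(np.uint8)); return l==1+s[1:,4].argmax()
def rect(X,p,r,lo,hi):
    m=clean((np.linalg.norm(X[...,:2]-np.array(p),axis=-1)<r)&(X[...,2]>lo)&(X[...,2]<hi)); P=X[m][:,:2]
    # orientation by minAreaRect, robust extents by percentile
    a=cv2.minAreaRect((P*1000).astype(np.float32))[2]; best=None
    for d in np.arange(a-12,a+12,.25):
        R=np.array([[np.cos(np.radians(d)),np.sin(np.radians(d))],[-np.sin(np.radians(d)),np.cos(np.radians(d))]])
        Q=P@R.T; l,h=np.percentile(Q,1,axis=0),np.percentile(Q,99,axis=0); s=np.prod(h-l)
        if best is None or s<best[0]: best=(s,d,(l+h)/2@R,h-l)
    return best[1],best[2]*1000,best[3]*1000,len(P)
E
python3 - <<'E'
from h import *
np.set_printoptions(precision=1,suppress=True)
for n in("scene","top"):
    c=dict(np.load(n+"0.npz")); X=pts(c)
    print(n,"bar",rect(X,(.667,.052),.16,.011,.018))
    print(n,"fins",rect(X,(.46,-.24),.08,.054,.07))
    print(n,"flange",rect(X,(.46,-.24),.08,.006,.014))
E
```

```text
scene bar (np.float64(83.29136657714844), array([665.9,  48.6]), array([255.6,  30.1]), 746)
scene fins (np.float64(41.52769470214844), array([ 456.8, -242.5]), array([48.1, 89.3]), 245)
scene flange (np.float64(45.00111770629883), array([ 459.4, -239.7]), array([ 66.7, 109.2]), 165)
top bar (np.float64(83.42552947998047), array([667.9,  49.5]), array([254.8,  29.9]), 951)
top fins (np.float64(43.20256805419922), array([ 459.6, -241. ]), array([ 5.2, 87.9]), 92)
top flange (np.float64(43.38932418823242), array([ 459.5, -240.9]), array([ 67.8, 107.8]), 587)
```

```bash
cat >> h.py <<'E'
from scipy.spatial.transform import Rotation as Ro
def plan(p,th):
    s=telemetry.read_state(); q=s["tcp_rot"]; R=Ro.from_quat([q[1],q[2],q[3],q[0]]).as_matrix()
    t0=np.degrees(np.arctan2(R[1,0],R[0,0])); 
    print("t",round(s["t"],2),"pos",s["tool_pos"].round(4),"th",round(t0,2),"q",s["q"].round(2),"F",s["wrist_force"].round(1),"w",round(s["gripper_width"],3),"zdir",R[:,2].round(3))
    print("dp cm",((np.array(p)-s["tool_pos"])@R*100).round(2),"yaw",round((t0-th+180)%360-180,2))
E
python3 -c "
from h import *
plan((.4595,-.241,.13),43.2)"
```

```text
t 0.5 pos [0.2367 0.4685 0.2312] th 63.2 q [ 1.1   0.24 -0.01  1.32 -0.    1.57] F [-0.7 -0.3  0.3] w 1.0 zdir [-0. -0. -1.]
dp cm [-53.28  51.88  10.14] yaw 20.0
```

Emit:
servo_tool(
  increments=[
    {"fingers": 100, "dp": [-1.6, 1.5, 0], "yaw": 2},
    {"fingers": 100, "dp": [-5, 4.9, 0], "yaw": 4},
    {"fingers": 100, "dp": [-53.3, 51.9, 0], "yaw": 20},
    {"fingers": 100, "dp": [-53.3, 51.9, 0], "yaw": 20},
    {"fingers": 100, "dp": [-53.3, 51.9, 0], "yaw": 20},
    {"fingers": 100, "dp": [-53.3, 51.9, 0], "yaw": 20},
    {"fingers": 100, "dp": [-53.3, 51.9, 0], "yaw": 20},
    {"fingers": 100, "dp": [-53.3, 51.9, 0], "yaw": 20},
    {"fingers": 100, "dp": [-53.3, 51.9, 0], "yaw": 20},
    {"fingers": 100, "dp": [-53.3, 51.9, 0], "yaw": 20},
  ],
)

```text
t: 1.5
tool_pos: [0.3778, 0.0181, 0.2317]
tcp_rot: [0.0, 0.93, 0.368, 0.001]
wrist_force: [0.8, 1.3, 0.7]
gripper_width: 1.002
```

```bash
python3 -c "
from h import *
plan((.4595,-.241,.13),43.2)"
```

```text
t 1.5 pos [0.3778 0.0181 0.2317] th 43.21 q [ 0.05 -0.02 -0.31  1.28 -0.    0.86] F [0.8 1.3 0.7] w 1.002 zdir [ 0.001  0.    -1.   ]
dp cm [-11.8   24.47  10.18] yaw 0.01
```

Emit:
servo_tool(
  increments=[
    {"fingers": 100, "dp": [-2, 4, 2], "yaw": 0},
    {"fingers": 100, "dp": [-4, 8, 4], "yaw": 0},
    {"fingers": 100, "dp": [-6, 12, 6], "yaw": 0},
    {"fingers": 100, "dp": [-8, 16, 8], "yaw": 0},
    {"fingers": 100, "dp": [-9.5, 20, 9], "yaw": 0},
    {"fingers": 100, "dp": [-11, 22.5, 10], "yaw": 0},
    {"fingers": 100, "dp": [-11, 22.5, 10], "yaw": 0},
    {"fingers": 100, "dp": [-11, 22.5, 10], "yaw": 0},
  ],
)

```text
t: 2.3
tool_pos: [0.451, -0.2194, 0.1309]
tcp_rot: [-0.001, 0.93, 0.367, -0.0]
wrist_force: [-0.4, 0.2, 0.1]
gripper_width: 1.002
```

```bash
python3 -c "
from h import *
plan((.4595,-.241,.021),43.2)"
```

```text
t 2.3 pos [ 0.451  -0.2194  0.1309] th 43.11 q [-0.45  0.26 -0.26  1.06  0.    0.37] F [-0.4  0.2  0.1] w 1.002 zdir [-0.001  0.001 -1.   ]
dp cm [-0.85  2.17 10.99] yaw -0.09
```

Emit:
servo_tool(
  increments=[
    {"fingers": 100, "dp": [-0.8, 2.2, 0], "yaw": 0},
    {"fingers": 100, "dp": [-0.8, 2.2, 2], "yaw": 0},
    {"fingers": 100, "dp": [-0.8, 2.2, 4], "yaw": 0},
    {"fingers": 100, "dp": [-0.8, 2.2, 4], "yaw": 0},
    {"fingers": 100, "dp": [-0.8, 2.2, 4], "yaw": 0},
  ],
)

```text
t: 2.8
tool_pos: [0.4606, -0.2398, 0.0921]
tcp_rot: [-0.0, 0.93, 0.369, -0.0]
wrist_force: [-0.1, 0.3, 0.0]
gripper_width: 1.002
```

```bash
python3 - <<'E'
from h import *
plan((.4595,-.241,.021),43.2)
c=camera("scene");cv2.imwrite("pics/s1.png",cv2.resize(c["img"][90:240,220:400],None,fx=4,fy=4,interpolation=cv2.INTER_CUBIC))
E
```

```text
t 2.8 pos [ 0.4606 -0.2398  0.0921] th 43.26 q [-0.48  0.32 -0.28  0.98  0.    0.34] F [-0.1  0.3  0. ] w 1.002 zdir [-0.  0. -1.]
dp cm [-0.17  0.01  7.11] yaw 0.06
```

View pics/s1.png

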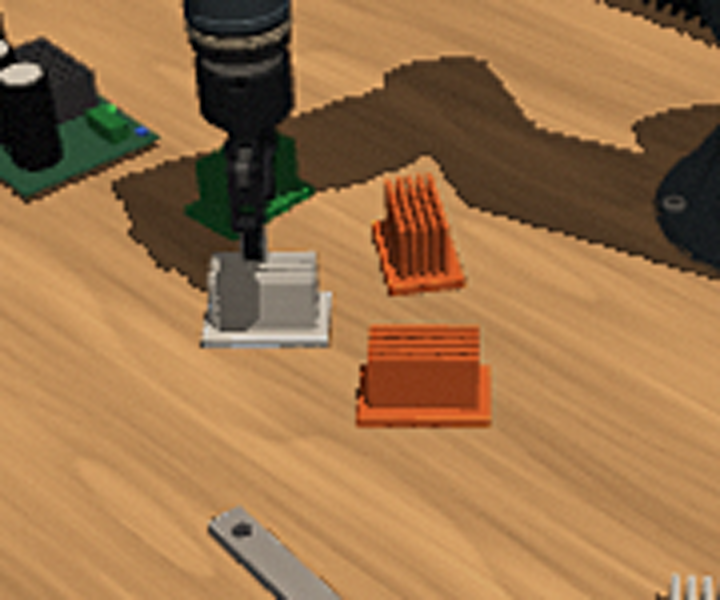

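The gripper is above the bare sink (crop px ~255,255), with a finger on either side of the fins. Now I'll go down and grip.

Emit:
servo_tool(
  increments=[
    {"fingers": 100, "dp": [-0.2, 0, 2], "yaw": 0},
    {"fingers": 100, "dp": [-0.2, 0, 4], "yaw": 0},
    {"fingers": 100, "dp": [-0.2, 0, 6], "yaw": 0},
    {"fingers": 100, "dp": [-0.2, 0, 7], "yaw": 0},
    {"fingers": 100, "dp": [-0.2, 0, 7.1], "yaw": 0},
    {"fingers": 30, "dp": [-0.2, 0, 7.1], "yaw": 0},
    {"fingers": 30, "dp": [-0.2, 0, 7.1], "yaw": 0},
    {"fingers": 30, "dp": [-0.2, 0, 7.1], "yaw": 0},
    {"fingers": 30, "dp": [-0.2, 0, 7.1], "yaw": 0},
    {"fingers": 30, "dp": [-0.2, 0, 7.1], "yaw": 0},
  ],
  newtons=60,
)

```text
t: 3.85
tool_pos: [0.4597, -0.2426, 0.0214]
tcp_rot: [0.001, 0.93, 0.368, 0.0]
wrist_force: [-1.7, -0.9, 7.3]
gripper_width: 0.504
```

```bash
python3 -c "
from h import *
plan((.4595,-.241,.06),43.2)"
```

```text
t 3.85 pos [ 0.4597 -0.2426  0.0214] th 43.19 q [-0.49  0.39 -0.38  0.8  -0.    0.33] F [-1.7 -0.9  7.3] w 0.504 zdir [ 0.001 -0.001 -1.   ]
dp cm [ 0.09 -0.12 -3.86] yaw -0.01
```

Emit:
servo_tool(
  increments=[
    {"fingers": 20, "dp": [0, 0, 0], "yaw": 0},
    {"fingers": 20, "dp": [0, 0, -1], "yaw": 0},
    {"fingers": 20, "dp": [0, 0, -3], "yaw": 0},
    {"fingers": 20, "dp": [0, 0, -5], "yaw": 0},
    {"fingers": 20, "dp": [0, 0, -7], "yaw": 0},
    {"fingers": 20, "dp": [0, 0, -7], "yaw": 0},
    {"fingers": 20, "dp": [0, 0, -7], "yaw": 0},
  ],
)

```text
t: 4.55
tool_pos: [0.4591, -0.242, 0.0903]
tcp_rot: [0.0, 0.93, 0.368, 0.0]
wrist_force: [-1.5, 0.7, -5.5]
gripper_width: 0.505
```

```bash
python3 - <<'E'
from h import *
u=np.array([-np.cos(np.radians(-6.6)),-np.sin(np.radians(-6.6))]) # toward robot
b=np.array([.667,.049])
print(b+u*.100,b+u*.055, b+u*.072)
plan((*(b+u*.10),.09),-6.6)
c=camera("scene");X=pts(c);cv2.imwrite("pics/s2.png",cv2.resize(c["img"][90:240,220:400],None,fx=4,fy=4,interpolation=cv2.INTER_CUBIC))
E
```

```text
[0.56766272 0.06049372] [0.6123645  0.05532154] [0.59547716 0.05727547]
t 4.55 pos [ 0.4591 -0.242   0.0903] th 43.2 q [-0.48  0.32 -0.28  0.97 -0.    0.33] F [-1.5  0.7 -5.5] w 0.505 zdir [ 0. -0. -1.]
dp cm [ 28.61 -14.62   0.03] yaw 49.8
```

View pics/s2.png

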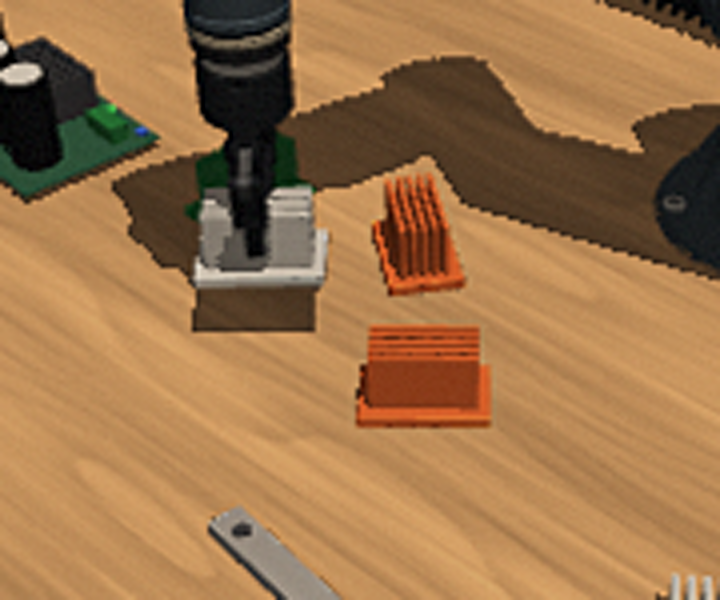

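The sink is held level, its underside about 70 mm up. Next I carry it over higher and turn it.

Emit:
servo_tool(
  increments=[
    {"fingers": 20, "dp": [1, -0.5, -3], "yaw": 0},
    {"fingers": 20, "dp": [3, -1.5, -4], "yaw": 4},
    {"fingers": 20, "dp": [6, -3, -4], "yaw": 10},
    {"fingers": 20, "dp": [9.5, -5, -4], "yaw": 16},
    {"fingers": 20, "dp": [13, -6.8, -4], "yaw": 23},
    {"fingers": 20, "dp": [16.5, -8.5, -4], "yaw": 30},
    {"fingers": 20, "dp": [20, -10.3, -4], "yaw": 37},
    {"fingers": 20, "dp": [23.5, -12, -3], "yaw": 43},
    {"fingers": 20, "dp": [26.5, -13.5, -2], "yaw": 48},
    {"fingers": 20, "dp": [28.6, -14.6, 0], "yaw": 49.8},
    {"fingers": 20, "dp": [28.6, -14.6, 0], "yaw": 49.8},
    {"fingers": 20, "dp": [28.6, -14.6, 0], "yaw": 49.8},
  ],
)

```text
t: 5.8
tool_pos: [0.5665, 0.0605, 0.0884]
tcp_rot: [0.0, 0.998, -0.057, -0.002]
wrist_force: [-0.5, 0.1, -3.7]
gripper_width: 0.51
```

```bash
python3 - <<'E'
from h import *
np.set_printoptions(precision=2,suppress=True)
plan((.5677,.0605,.0225),-6.6)
c=camera("top");X=pts(c);cv2.imwrite("pics/t3.png",cv2.resize(c["img"][100:250,220:400],None,fx=4,fy=4,interpolation=cv2.INTER_CUBIC))
c=camera("scene");X=pts(c);cv2.imwrite("pics/s3.png",cv2.resize(c["img"][130:280,240:420],None,fx=4,fy=4,interpolation=cv2.INTER_CUBIC))
E
```

```text
t 5.8 pos [0.57 0.06 0.09] th -6.5 q [ 0.11  0.4  -0.16  1.02 -0.    1.79] F [-0.5  0.1 -3.7] w 0.51 zdir [-0. -0. -1.]
dp cm [ 0.14 -0.02  6.59] yaw 0.1
```

View pics/t3.png

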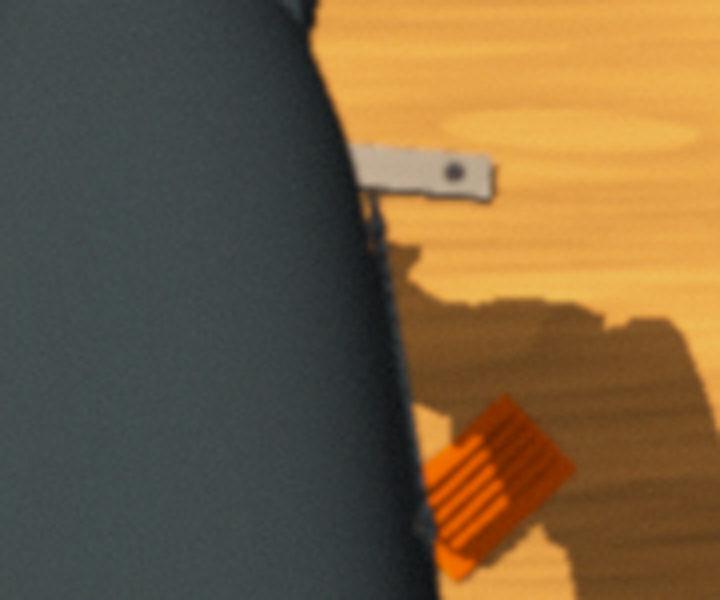

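View pics/s3.png

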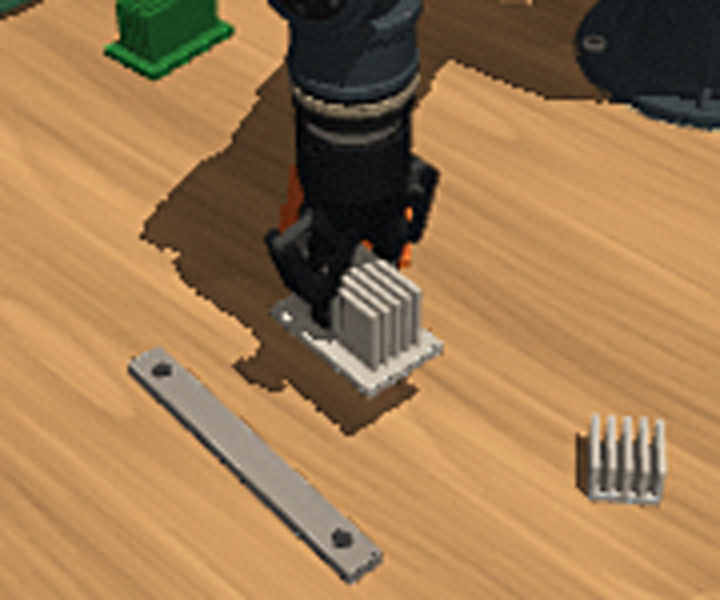

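Emit:
servo_tool(
  increments=[
    {"fingers": 20, "dp": [0, 0, 2], "yaw": 0.1},
    {"fingers": 20, "dp": [0, 0, 4], "yaw": 0.1},
    {"fingers": 20, "dp": [0, 0, 5.5], "yaw": 0.1},
    {"fingers": 20, "dp": [0, 0, 6.2], "yaw": 0.1},
    {"fingers": 20, "dp": [0, 0, 6.5], "yaw": 0.1},
    {"fingers": 20, "dp": [0, 0, 6.5], "yaw": 0.1},
    {"fingers": 20, "dp": [1, 0, 6.5], "yaw": 0.1},
    {"fingers": 20, "dp": [2.5, 0, 6.5], "yaw": 0.1},
    {"fingers": 20, "dp": [3.5, 0, 6.5], "yaw": 0.1},
    {"fingers": 20, "dp": [3.8, 0, 6.5], "yaw": 0.1},
    {"fingers": 20, "dp": [3.8, 0, 6.5], "yaw": 0.1},
  ],
)

```text
t: 7.0
tool_pos: [0.606, 0.0557, 0.0253]
tcp_rot: [0.0, 0.998, -0.059, 0.0]
wrist_force: [0.3, -0.2, -5.5]
gripper_width: 0.504
```

```bash
python3 - <<'E'
from h import *
np.set_printoptions(precision=4,suppress=True)
plan((.6164,.0548,.0215),-6.6)
c=camera("scene");X=pts(c);cv2.imwrite("pics/s4.png",cv2.resize(c["img"][150:280,240:400],None,fx=4.6,fy=4.6,interpolation=cv2.INTER_CUBIC))
E
```

```text
t 7.0 pos [0.606  0.0557 0.0253] th -6.71 q [ 0.09  0.51 -0.15  0.91 -0.    1.78] F [ 0.3 -0.2 -5.5] w 0.504 zdir [ 0. -0. -1.]
dp cm [ 1.04 -0.03  0.38] yaw -0.11
```

View pics/s4.png

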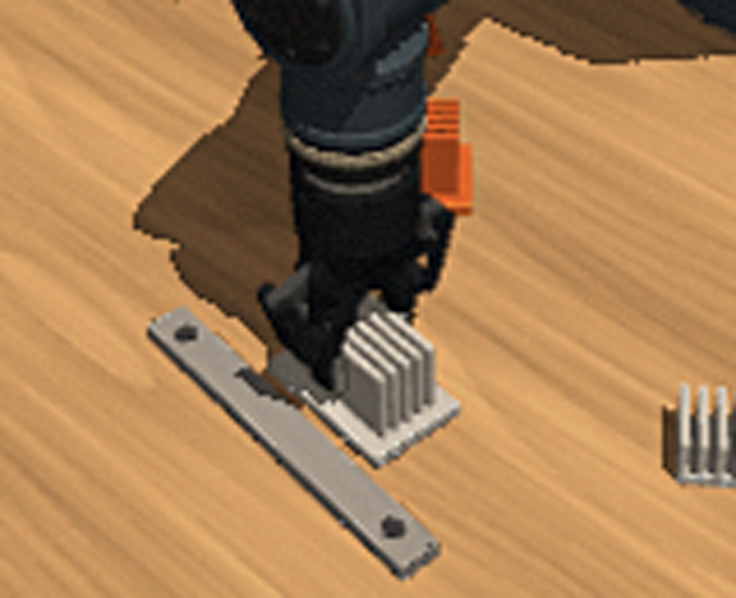

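Emit:
servo_tool(
  increments=[
    {"fingers": 20, "dp": [0.3, 0, 0.2], "yaw": 0},
    {"fingers": 20, "dp": [0.5, 0, 0.3], "yaw": 0},
    {"fingers": 20, "dp": [0.7, 0, 0.4], "yaw": 0},
    {"fingers": 20, "dp": [0.9, 0, 0.4], "yaw": 0},
    {"fingers": 20, "dp": [0.9, 0, 0.4], "yaw": 0},
  ],
)

```text
t: 7.55
tool_pos: [0.6148, 0.0547, 0.0215]
tcp_rot: [0.0, 0.998, -0.058, 0.0]
wrist_force: [-0.8, 0.7, -2.1]
gripper_width: 0.502
```

```bash
python3 - <<'E'
from h import *
np.set_printoptions(precision=4,suppress=True)
plan((.6173,.0548,.0215),-6.6)
E
```

```text
t 7.55 pos [0.6148 0.0547 0.0215] th -6.7 q [ 0.09  0.53 -0.13  0.91 -0.    1.78] F [-0.8  0.7 -2.1] w 0.502 zdir [ 0. -0. -1.]
dp cm [ 0.25 -0.03 -0.  ] yaw -0.1
```

Emit:
servo_tool(
  increments=[
    {"fingers": 20, "dp": [0.1, 0, 0], "yaw": 0},
    {"fingers": 20, "dp": [0.2, 0, 0], "yaw": 0},
    {"fingers": 20, "dp": [0.2, 0, 0], "yaw": 0},
  ],
)

```text
t: 7.85
tool_pos: [0.6166, 0.0545, 0.0215]
tcp_rot: [0.0, 0.998, -0.058, 0.0]
wrist_force: [-1.8, 0.8, 1.5]
gripper_width: 0.506
```

```bash
python3 - <<'E'
from h import *
np.set_printoptions(precision=4,suppress=True)
plan((.6173,.0548,.0215),-6.6)
c=camera("scene");X=pts(c);cv2.imwrite("pics/s5.png",cv2.resize(c["img"][150:280,240:400],None,fx=4.6,fy=4.6,interpolation=cv2.INTER_CUBIC))
E
```

```text
t 7.85 pos [0.6166 0.0545 0.0215] th -6.7 q [ 0.09  0.53 -0.13  0.91 -0.    1.78] F [-1.8  0.8  1.5] w 0.506 zdir [ 0. -0. -1.]
dp cm [ 0.07 -0.04 -0.  ] yaw -0.1
```

View pics/s5.png

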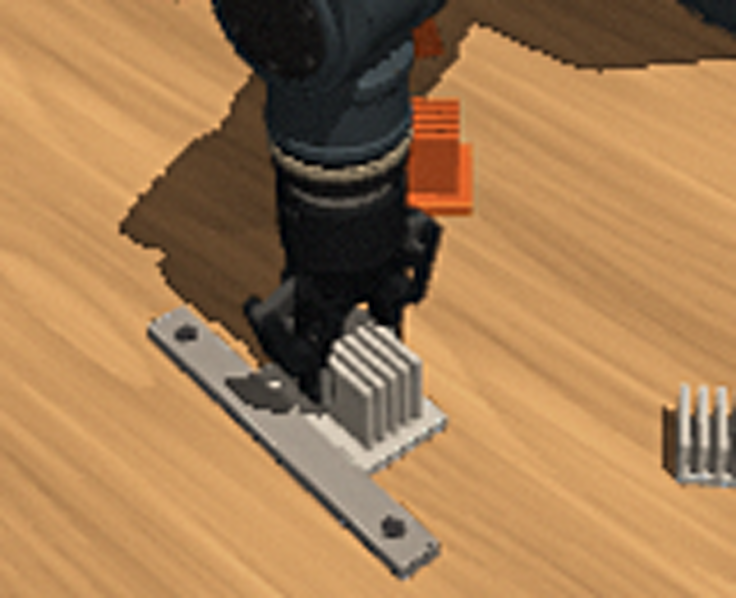

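Flush or nearly so, and parallel. I'll push a little further, gently, until the force confirms contact, then hold.

Emit:
servo_tool(
  increments=[
    {"fingers": 20, "dp": [0.1, 0, 0], "yaw": 0},
    {"fingers": 20, "dp": [0.15, 0, 0], "yaw": 0},
    {"fingers": 20, "dp": [0.15, 0, 0], "yaw": 0},
    {"fingers": 20, "dp": [0.15, 0, 0], "yaw": 0},
    {"fingers": 20, "dp": [0.15, 0, 0], "yaw": 0},
    {"fingers": 20, "dp": [0.15, 0, 0], "yaw": 0},
  ],
)

```text
t: 8.5
tool_pos: [0.617, 0.0545, 0.0215]
tcp_rot: [-0.0, 0.998, -0.058, -0.001]
wrist_force: [-7.4, 2.5, 6.4]
gripper_width: 0.507
```

```bash
python3 - <<'E'
from h import *
plan((.6173,.0548,.0215),-6.6)
E
```

```text
t 8.5 pos [0.617  0.0545 0.0215] th -6.7 q [ 0.09  0.53 -0.12  0.92  0.    1.78] F [-7.4  2.5  6.4] w 0.507 zdir [-0.002  0.    -1.   ]
dp cm [ 0.03 -0.04  0.  ] yaw -0.1
```

Contact confirmed at about -7 N. Hold 0.6 s more, then back off, lift and turn a quarter.

Emit:
servo_tool(
  increments=[
    {"fingers": 20, "dp": [0, 0, 0], "yaw": 0},
    {"fingers": 20, "dp": [0, 0, 0], "yaw": 0},
    {"fingers": 20, "dp": [0, 0, 0], "yaw": 0},
    {"fingers": 20, "dp": [0, 0, 0], "yaw": 0},
    {"fingers": 20, "dp": [0, 0, 0], "yaw": 0},
    {"fingers": 20, "dp": [0, 0, 0], "yaw": 0},
    {"fingers": 20, "dp": [-0.5, 0, 0], "yaw": 0},
    {"fingers": 20, "dp": [-2, 0, -0.5], "yaw": 0},
    {"fingers": 20, "dp": [-4, 0, -2], "yaw": 0},
    {"fingers": 20, "dp": [-6, 0, -3.5], "yaw": 0},
    {"fingers": 20, "dp": [-7, 0, -4], "yaw": 0},
    {"fingers": 20, "dp": [-7, 0, -4], "yaw": 0},
  ],
)

```text
t: 9.7
tool_pos: [0.5478, 0.0626, 0.0618]
tcp_rot: [-0.0, 0.998, -0.058, 0.0]
wrist_force: [0.3, 0.4, -6.2]
gripper_width: 0.511
```

Emit:
servo_tool(
  increments=[
    {"fingers": 20, "dp": [0, 0, 0], "yaw": -4},
    {"fingers": 20, "dp": [0, 0, 0], "yaw": -12},
    {"fingers": 20, "dp": [0, 0, 0], "yaw": -20},
    {"fingers": 20, "dp": [0, 0, 0], "yaw": -28},
    {"fingers": 20, "dp": [0, 0, 0], "yaw": -36},
    {"fingers": 20, "dp": [0, 0, 0], "yaw": -44},
    {"fingers": 20, "dp": [0, 0, 0], "yaw": -52},
    {"fingers": 20, "dp": [0, 0, 0], "yaw": -60},
    {"fingers": 20, "dp": [0, 0, 0], "yaw": -68},
    {"fingers": 20, "dp": [0, 0, 0], "yaw": -76},
    {"fingers": 20, "dp": [0, 0, 0], "yaw": -84},
    {"fingers": 20, "dp": [0, 0, 0], "yaw": -90},
  ],
)

```text
t: 10.9
tool_pos: [0.5493, 0.0624, 0.0603]
tcp_rot: [0.0, 0.745, 0.667, -0.0]
wrist_force: [-0.4, 0.3, -5.0]
gripper_width: 0.509
```

Emit:
servo_tool(
  increments=[
    {"fingers": 20, "dp": [0, 0, 0], "yaw": 0},
    {"fingers": 20, "dp": [0, 0, 0], "yaw": 0},
    {"fingers": 20, "dp": [0, 0, 0], "yaw": 0},
  ],
)

```text
t: 11.2
tool_pos: [0.5487, 0.0624, 0.0609]
tcp_rot: [0.0, 0.748, 0.664, -0.0]
wrist_force: [0.6, -0.3, -5.0]
gripper_width: 0.51
```

```bash
python3 - <<'E'
from h import *
plan((.5972,.0568,.0225),83.4)
c=camera("scene");X=pts(c);cv2.imwrite("pics/s6.png",cv2.resize(c["img"][130:280,240:420],None,fx=4,fy=4,interpolation=cv2.INTER_CUBIC))
E
```

```text
t 11.2 pos [0.5487 0.0624 0.0609] th 83.15 q [ 0.11  0.39 -0.25  0.93 -0.    0.23] F [ 0.6 -0.3 -5. ] w 0.51 zdir [-0. -0. -1.]
dp cm [0.02 4.89 3.84] yaw -0.25
```

View pics/s6.png

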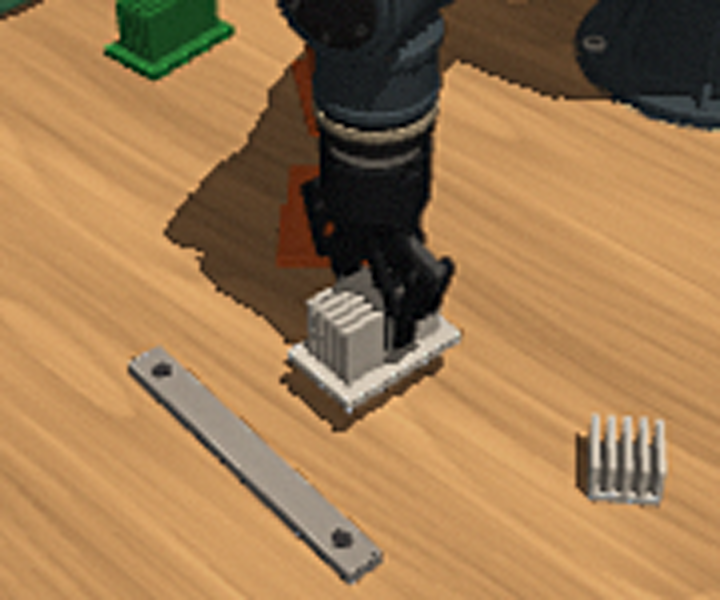

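The sink is held level, with a short edge parallel to the bar. Next I lower it and bring it up short of contact.

Emit:
servo_tool(
  increments=[
    {"fingers": 20, "dp": [0, 0.5, 1.5], "yaw": -0.2},
    {"fingers": 20, "dp": [0, 1, 3], "yaw": -0.2},
    {"fingers": 20, "dp": [0, 1.5, 3.7], "yaw": -0.2},
    {"fingers": 20, "dp": [0, 2.5, 3.9], "yaw": -0.2},
    {"fingers": 20, "dp": [0, 3.5, 3.9], "yaw": -0.2},
    {"fingers": 20, "dp": [0, 4.2, 3.9], "yaw": -0.2},
    {"fingers": 20, "dp": [0, 4.5, 3.9], "yaw": -0.2},
    {"fingers": 20, "dp": [0, 4.5, 3.9], "yaw": -0.2},
    {"fingers": 20, "dp": [0, 4.5, 3.9], "yaw": -0.2},
  ],
)

```text
t: 12.15
tool_pos: [0.5927, 0.0572, 0.0222]
tcp_rot: [-0.0, 0.746, 0.666, -0.0]
wrist_force: [-0.4, 0.5, -4.6]
gripper_width: 0.509
```

```bash
python3 - <<'E'
from h import *
plan((.5972,.0568,.0215),83.4)
E
```

```text
t 12.15 pos [0.5927 0.0572 0.0222] th 83.49 q [ 0.1   0.5  -0.19  0.89 -0.    0.21] F [-0.4  0.5 -4.6] w 0.509 zdir [-0.001 -0.    -1.   ]
dp cm [0.01 0.45 0.07] yaw 0.09
```

Emit:
servo_tool(
  increments=[
    {"fingers": 20, "dp": [0, 0.2, 0.1], "yaw": 0},
    {"fingers": 20, "dp": [0, 0.3, 0.1], "yaw": 0},
    {"fingers": 20, "dp": [0, 0.4, 0.1], "yaw": 0},
    {"fingers": 20, "dp": [0, 0.5, 0.1], "yaw": 0},
    {"fingers": 20, "dp": [0, 0.6, 0.1], "yaw": 0},
    {"fingers": 20, "dp": [0, 0.6, 0.1], "yaw": 0},
    {"fingers": 20, "dp": [0, 0.6, 0.1], "yaw": 0},
    {"fingers": 20, "dp": [0, 0.6, 0.1], "yaw": 0},
  ],
)

```text
t: 12.95
tool_pos: [0.5971, 0.0568, 0.0216]
tcp_rot: [-0.001, 0.746, 0.666, -0.001]
wrist_force: [-11.0, 1.4, 7.6]
gripper_width: 0.51
```

```bash
python3 - <<'E'
from h import *
plan((.5972,.0568,.0215),83.4)
c=camera("scene");X=pts(c);cv2.imwrite("pics/s7.png",cv2.resize(c["img"][150:280,240:400],None,fx=4.6,fy=4.6,interpolation=cv2.INTER_CUBIC))
E
```

```text
t 12.95 pos [0.5971 0.0568 0.0216] th 83.51 q [ 0.09  0.5  -0.17  0.9   0.    0.21] F [-11.    1.4   7.6] w 0.51 zdir [-0.003  0.    -1.   ]
dp cm [-0.    0.02  0.01] yaw 0.11
```

View pics/s7.png

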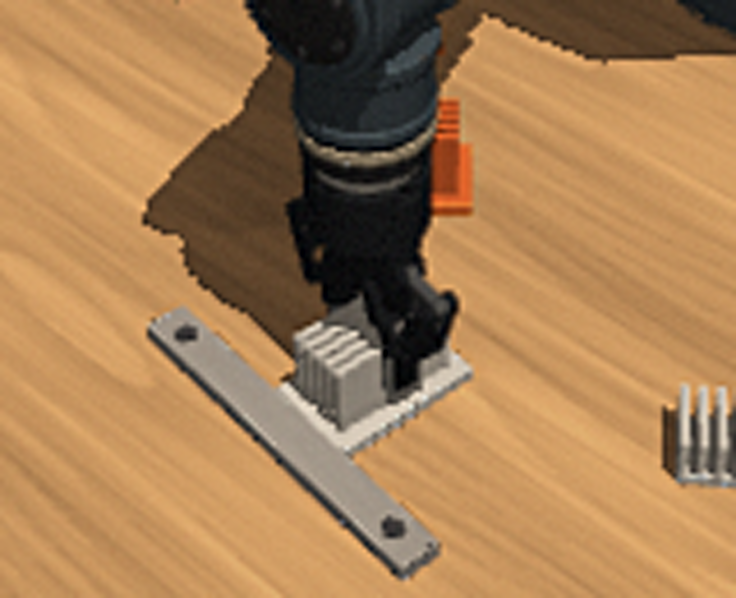

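The short edge is flush, with 11 N of contact. Hold, ease off, open, then go up.

Emit:
servo_tool(
  increments=[
    {"fingers": 20, "dp": [0, 0, 0], "yaw": 0},
    {"fingers": 20, "dp": [0, 0, 0], "yaw": 0},
    {"fingers": 20, "dp": [0, 0, 0], "yaw": 0},
    {"fingers": 20, "dp": [0, 0, 0], "yaw": 0},
    {"fingers": 20, "dp": [0, -0.1, 0], "yaw": 0},
    {"fingers": 20, "dp": [0, -0.1, 0], "yaw": 0},
    {"fingers": 60, "dp": [0, -0.1, 0], "yaw": 0},
    {"fingers": 100, "dp": [0, -0.1, 0], "yaw": 0},
    {"fingers": 100, "dp": [0, -0.1, 0], "yaw": 0},
    {"fingers": 100, "dp": [0, -0.1, 0], "yaw": 0},
    {"fingers": 100, "dp": [0, -0.1, 0], "yaw": 0},
    {"fingers": 100, "dp": [0, -0.1, 0], "yaw": 0},
  ],
)

```text
t: 14.2
tool_pos: [0.5981, 0.0566, 0.0213]
tcp_rot: [0.0, 0.746, 0.666, -0.0]
wrist_force: [-0.3, -0.8, 0.4]
gripper_width: 0.999
```

Emit:
servo_tool(
  increments=[
    {"fingers": 100, "dp": [0, 0, 0], "yaw": 0},
    {"fingers": 100, "dp": [0, 0, -1], "yaw": 0},
    {"fingers": 100, "dp": [0, 0, -3], "yaw": 0},
    {"fingers": 100, "dp": [0, 0, -6], "yaw": 0},
    {"fingers": 100, "dp": [0, 0, -10], "yaw": 0},
    {"fingers": 100, "dp": [0, -4, -13], "yaw": 0},
    {"fingers": 100, "dp": [0, -8, -15], "yaw": 0},
    {"fingers": 100, "dp": [0, -12, -15], "yaw": 0},
    {"fingers": 100, "dp": [0, -16, -15], "yaw": 0},
    {"fingers": 100, "dp": [0, -18, -15], "yaw": 0},
    {"fingers": 100, "dp": [0, -18, -15], "yaw": 0},
  ],
)

```text
t: 15.3
tool_pos: [0.4167, 0.0772, 0.1724]
tcp_rot: [0.0, 0.746, 0.666, 0.0]
wrist_force: [0.9, -0.0, -0.1]
gripper_width: 1.0
```

```bash
python3 - <<'E'
from h import *
np.set_printoptions(precision=1,suppress=True)
for n in("scene","top"):
    c=camera(n);X=pts(c)
    cv2.imwrite(f"pics/{n}8.png",c["img"])
    try:
        a,b,s,k=rect(X,(.667,.052),.16,.011,.018);print(n,"bar",a,b,s,k)
        for nm,lo,hi in(("fins",.054,.07),("flange",.006,.0125),("all",.02,.07)): print(n,nm,rect(X,(.597,.057),.075,lo,hi))
    except Exception as e: print(e)
E
```

```text
scene bar 83.44011688232422 [618.7  54.1] [255.2 125.4] 888
scene fins (np.float64(84.82994842529297), array([596. ,  58.4]), array([45.3, 89.9]), 409)
scene flange (np.float64(78.4489517211914), array([596.7,  64.2]), array([ 66.2, 110.7]), 211)
scene all (np.float64(82.5197982788086), array([596.7,  59. ]), array([45.8, 90.3]), 680)
top bar 83.32325744628906 [664.   16.3] [189.2  29.9] 691
top fins (np.float64(84.13771057128906), array([599.8,  69.7]), array([ 5.5, 89.4]), 78)
top flange (np.float64(63.53355407714844), array([594.2,  36.3]), array([ 48.2, 121.2]), 251)
top all (np.float64(83.5804443359375), array([598.5,  59.8]), array([43.5, 89.7]), 644)
```

View pics/scene8.png

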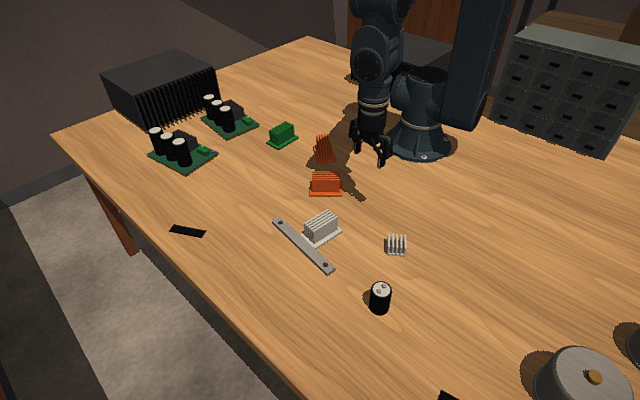

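The sink stands free with its short edge on the bar (px ~322,230). The small sink (397,245) and the capacitor (380,298) are where they were. Handing in.

```bash
python3 -c "
from h import *
print(manip.sign_off())"
```

```text
the job is handed in; nothing more can be done
None
```

I checked both edges of the bare aluminium heat sink against the robot's side of the straightedge and handed the job in at about 15 s. No verdict is reported at hand-in.

- **Long edge:** I brought it up square to the middle of the bar and held it there for over a second. Contact force was about 7 N.
- **Short edge:** After a quarter turn I pressed it against the bar at about 11 N, held it, then released it and backed the arm away.
- **Final position:** The cameras put the sink's centre at about (0.597, 0.059) m, roughly 70 mm short of the bar's centre line. Its short edge is parallel to the bar within about 2°. It looks flat and free-standing in the last picture.
- **Bystanders:** The small heat sink and the capacitor look unmoved in the last picture. I did not measure them again.
- **Checks that disagreed:** Parts of the final fit were poor. The top camera's view was partly blocked, so its bar, flange and fin-top fits came out wrong. The scene camera's flange fit was about 5° off, and its bar fit took in part of the sink. I relied on the fits to the whole fin block, which agreed between cameras to about 2 mm and with the contact readings.

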